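Retain a pulley on its shaft with a spring clip

ROBOT

A 7-joint arm with a two-finger parallel gripper is mounted at the origin on the work surface. World frame = base frame: x ahead of the robot, y to its left, z up, the work surface at z = 0. Lengths are in mm, angles in degrees, forces in N, time in s.
With the tool pointing down it reaches from about 400 to 850 mm from the base axis. Payload 4.5 kg.
Tool frame: the origin (TCP) lies between the finger pads; the fingertips stand 22 mm ahead of it and the grasp point (between the pads) lies 3 mm ahead of it; z points along the fingers, y is the direction in which the jaws open and shut (so a half turn about z gives the same grasp; the last joint's range is limited). The gripper opens to 88 mm and grips with 3 to 60 N. Pads are 18 mm wide; open, the fingers measure 123 mm over their backs; the gripper's body (75 mm by 187 mm) begins 45 mm behind the grasp point.
Start: joints at [-72.491, 39.483, -11.15, 89.685, 9.013, 51.709, -12.324], TCP at [167.77, 602.084, 260.743] pointing down, gripper open.
Joint ranges: [-172.22, 172.22], [-26.19, 119.32], [-84.43, 86.54], [7.71, 146.69], [-57.33, 237.33], [2.42, 119.75], [-152.13, 152.13]. Speed limits (degrees/s): [147.25, 147.25, 180, 180, 180, 180, 180].

INTERFACE

Orientations are given as a 3x3 rotation matrix whose columns are the frame's x, y, z axes.
In Python, from bench import bot gives the robot as it stands.
- The arm moves only by the tool servo_tool, never from a script. Its argument "series" is text: rows parted by semicolons, each of 7 numbers parted by spaces: the shift along the world's x, y, z in mm, then the turn, a rotation vector about the world's x, y, z in degrees, then the finger opening in mm, from 0 to 88.1. In form: tx ty tz wx wy wz gripper; .... A call has 1 to 20 rows; each row shifts and turns the pose as measured when the row begins; what a row does not reach is not made up. A row lasts 1/10 s, in which the tool goes at most 50 mm and 8.59 degrees, less where a joint would pass 70% of its speed; a pose out of reach is approached as far as the arm can. A call with a gripper value outside its range is refused whole. The fingers move at their own pace and stop on an object; "squeeze" is the grip in N (left out, the last holds). Time passes only in rows, so rows that do not move let the fingers close. It gives the time, the measured TCP pose, the force and the opening at its end, in the units of the state.
- bot.observe(): the state, without advancing time (a new reading comes with each control period).
- bot.read_camera(name): name is "side" or "top"; returns the picture (420x560x3 uint8, blue, green, red); there is no depth.
- bot.camera_params(name): a dict with "fx", "fy", "cx", "cy" (pixels), "cam_to_world" (4x4, takes a point from camera to world coordinates). Camera axes: x right, y up, looking along -z (the intrinsics and any distortion apply to the point x, -y, -z); pixel columns grow to the right and rows downward; lengths in mm; the calibration is good to about 2 mm. A picture is of the moment at which its call begins. camera_params takes no time and is no camera call.
- bot.finish_job(): hands the job in, once; it reports no verdict.
The state is a dict: "time": time; "joint_positions": joint angles; "qvel": joint speeds; "joint_torque": joint torques, N m; "position": TCP position; "orientation": TCP orientation; "wrist_force": force on the tool from outside, world axes, zero at the start; "wrist_torque": the same for the moment, N m; "gripper_width": finger opening in mm.
Only numpy, scipy, OpenCV 4.12 (cv2) and the standard library are available. Lean on these libraries where they do the work, as an engineer would, in place of code of your own. Each camera call takes 0.05 s, during which the arm holds its last target. There are 200 camera calls.

TASK

The pulley has crept out along the shaft held in the vice and covers the clip groove: slide it back until it is fully home against the shaft's shoulder. Then take the spring clip from its wooden block and push it, jaws down, sideways onto the groove just outside the pulley until it snaps fully home, and let go. Feel for the groove gently (over it the clip goes on with about 8 N; never press the clip on the shaft or pulley with more than 25 N) and leave the oil bottle, cutter holder and spanner where they are.

Things in the scene. Friction and masses are not known exactly. Their poses are not given: they have to be found in the camera images.
- vice_front (a point): Point on the steel shaft's axis (30 mm diameter, level) in the front face of the fixed blue vice, 60 mm above the bench. x points along the shaft to its free end, z up. The shaft is fixed but was clamped s mm out, s from -13 to 13, unmeasured. Along x from here: shoulder collar (44 mm diameter) s+26 to s+34, pulley when home to s+54, then open groove (20 mm diameter) to s+62, plain shaft to its end at s+102.
- pulley (a joint): How far (m) the aluminium pulley (50 mm diameter, 20 mm wide, with a belt groove round it) stands out along the shaft from its shoulder: 0 = fully home, at most 0.024. It slides with about 2.5 N of friction and stays where it is left.
- clip_tab (a point): Centre of the black finger tab (12 mm in x, 14 in y, 34 high) of the loose 45 g clip: grasp it here. z points up, away from the jaws; x is the clip's thin way, to lie along the shaft, either way round. Below the tab: a plate 5 mm thick and two sprung 5 mm wire jaws, 32 mm wide in all, mouth 14 mm, feet 70 mm below this point. It starts standing in the rack's slot and may lean a few degrees.
- clip_eye (a point): Centre of the clip's eye, 51 mm below clip_tab; same axes. It lies on the shaft axis when home. With the feet resting on plain shaft it stands 28 mm above the axis, and the jaws cannot go on there; over the groove it drops to 16 mm, then a push of about 8 N spreads the jaws and they snap under. The jaws are 5 mm thick, the open groove 8 mm wide.
- vice: The fixed blue vice (90 x 130 x 76 mm) with the shaft and pulley it carries; origin on the bench 60 mm below vice_front, same axes.
- clip: The clip; origin at the centre of its eye, same axes as clip_eye.
- rack: Fixed wooden block (60 x 70 x 36 mm high) with a slot 7 mm wide (x), 42 mm long (y), 28 mm deep that holds the clip; origin at the centre of its underside.
- oil: Bystander: white plastic oil bottle, 48 mm diameter, 120 mm high; origin at the centre of its base.
- holder: Bystander: dark steel cutter holder, 62 mm diameter, 85 mm high; origin at the centre of its base.
- spanner: Bystander: steel spanner 150 mm long, lying on the bench; origin at its middle, on its underside.
There are look-alikes about, which are no part of the job. Leave any orange or yellow look-alike of the vice alone.

How it is judged (in metres and radians):
On the way, in this order (a step that is already met when the one before it is completed fails the run):
1. the pulley is home against the shoulder (value of joint pulley below 0.002 m), for 0.2 s.
2. the clip has snapped into the groove (z of clip_eye in the frame of vice_front between -0.004 and 0.004 m and y of clip_eye in the frame of vice_front between -0.004 and 0.004 m and x of clip_eye in the frame of vice_front between 0.04 and 0.076 m), for 0.2 s.
At the end, for the whole second after the job is handed in: The pulley is within 2 mm of its shoulder; the clip's eye is centred on the shaft axis within 4 mm both across and in height and lies in the groove (40 to 76 mm from the vice's front face, the range that the groove can take), the clip square to the shaft within 0.2 rad, released and at rest (all of step 2 and value of joint pulley below 0.002 m and angle between the x axis of clip and the x axis of vice_front, either way round below 0.2 rad and linear speed of clip below 0.02 m/s); the robot touches nothing.
It fails at once if the clip is forced: its contact forces on the shaft, pulley and vice, added up, pass 35 N (about 25 N of push on plain shaft) (contact force between clip and vice above 35 N).
It fails at once if a bystander is moved by more than 20 mm (distance of any of oil, holder, spanner from where it was at the start of the episode above 0.02 m).
It also fails if it takes over 69 s, if anything falls off the work surface, if the arm or the gripper's body presses on something with over 40 N, if the wrist force passes 120 N, or if a joint passes its speed limit or range.

## Working session

There is one attempt and no reset: what is moved stays moved. The work goes in short steps, Python scripts to look and compute and a tool call to move; the robot and the scene stay as the last step left them, time stands still between calls to the robot, and variables do not carry over. Pictures are saved under pics/ and viewed, about 8 in all and at most 12, crops included, and the job is handed in when it is done.

Besides the shell and the picture viewer there is one more tool, called after "Emit:" as name(argument=value, ...) on one line, values as JSON. servo_tool: Moves the arm, as the interface text tells. Its arguments: {"type":"object","properties":{"series":{"type":"string"},"squeeze":{"type":"number"}},"required":["series"]}

```bash
mkdir -p pics; ls
cat > h.py <<'E'
import cv2,numpy as np
from bench import bot
def cam(n):
    p=bot.camera_params(n); return p,np.array(p["cam_to_world"],float)
def proj(n,P):
    p,T=cam(n); P=np.atleast_2d(P).astype(float)
    c=(P-T[:3,3])@T[:3,:3]
    d=np.array(p.get("dist",p.get("distortion",[0,0,0,0,0])) or [0]*5,float)
    K=np.array([[p["fx"],0,p["cx"]],[0,p["fy"],p["cy"]],[0,0,1.]])
    q=c*[1,-1,-1]
    return cv2.projectPoints(q,np.zeros(3),np.zeros(3),K,d)[0][:,0]
def ray(n,u,v):
    p,T=cam(n)
    d=np.array(p.get("dist",p.get("distortion",[0,0,0,0,0])) or [0]*5,float)
    K=np.array([[p["fx"],0,p["cx"]],[0,p["fy"],p["cy"]],[0,0,1.]])
    x,y=cv2.undistortPoints(np.array([[[u,v]]],float),K,d)[0,0]
    r=T[:3,:3]@np.array([x,-y,-1]); return T[:3,3],r/np.linalg.norm(r)
def atz(n,u,v,z):
    o,r=ray(n,u,v); return o+r*(z-o[2])/r[2]
def tri(a,b): # a=(name,u,v)
    A=np.zeros((3,3));B=np.zeros(3)
    L=[ray(*a),ray(*b)]
    for o,r in L:
        M=np.eye(3)-np.outer(r,r);A+=M;B+=M@o
    P=np.linalg.solve(A,B); return P,[np.linalg.norm((np.eye(3)-np.outer(r,r))@(P-o)) for o,r in L]
E
python3 - <<'E'
from h import *
for n in("side","top"):
    print(n,bot.camera_params(n)); cv2.imwrite(f"pics/{n}0.png",bot.read_camera(n))
print(bot.observe())
E
```

```text
pics
side {'fx': 408.17192975227715, 'fy': 408.17192975227715, 'cx': 275.50658014503904, 'cy': 212.78529121204662, 'cam_to_world': array([[ 7.25620174e-01,  4.23790214e-01, -5.42104434e-01,
         7.08299521e+00],
       [-6.88083532e-01,  4.42254579e-01, -5.75284226e-01,
        -4.84373759e+02],
       [-4.05165698e-03,  7.90450974e-01,  6.12511912e-01,
         6.39611610e+02],
       [ 0.00000000e+00,  0.00000000e+00,  0.00000000e+00,
         1.00000000e+00]])}
top {'fx': 484.6688292450682, 'fy': 484.6688292450682, 'cx': 283.1429609671054, 'cy': 209.5565280326973, 'cam_to_world': array([[-1.82714094e-02,  9.82749775e-01, -1.84035417e-01,
         2.55444527e+02],
       [-9.99831537e-01, -1.76374825e-02,  5.08108385e-03,
         6.46379190e+01],
       [ 1.74751256e-03,  1.84097253e-01,  9.82906480e-01,
         1.38474531e+03],
       [ 0.00000000e+00,  0.00000000e+00,  0.00000000e+00,
         1.00000000e+00]])}
{'time': 0.1, 'joint_positions': array([-72.49074641,  39.53062643, -11.14630784,  89.73680173,
         9.01000721,  51.71062627, -12.32484459]), 'qvel': array([-0.03053699,  0.01190762,  0.00648901, -0.20447214, -0.07928076,
        0.00282873,  0.01740951]), 'joint_torque': array([-2.82884255e-03, -5.28502893e+01, -1.27136350e+00, -1.53837490e+01,
       -5.25905890e-02,  1.99429705e-03,  4.08607445e-05]), 'position': array([167.66573682, 601.54427717, 259.97602726]), 'orientation': array([[-9.63304083e-01,  2.68412177e-01, -3.81893025e-04],
       [ 2.68412439e-01,  9.63302690e-01, -1.63996629e-03],
       [-7.23083437e-05, -1.68229106e-03, -9.99998582e-01]]), 'wrist_force': array([ 0.05123264,  0.05848626, -0.14509412]), 'wrist_torque': array([-0.04440427, -0.01345373,  0.03904913]), 'gripper_width': 87.66091276991376}
```

View pics/side0.png

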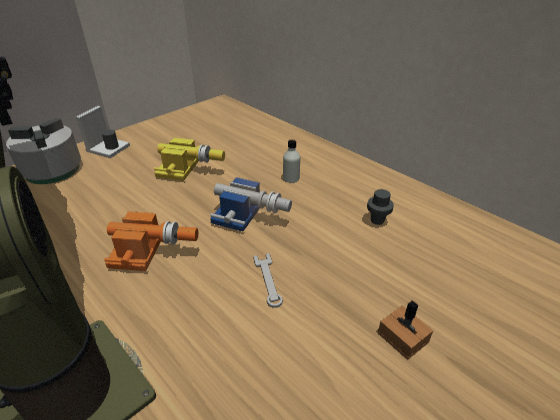

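View pics/top0.png

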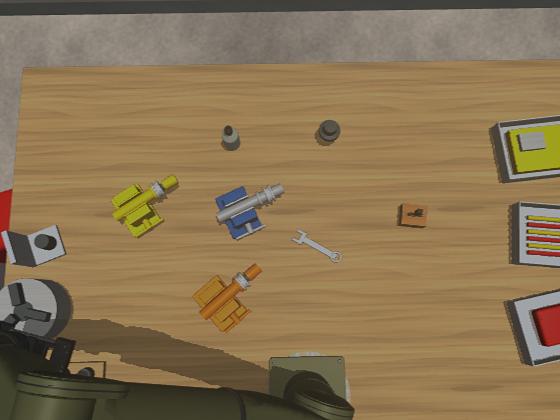

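Side: blue vice (245,203), orange (145,240) and yellow (185,157) look-alikes, rack (406,330) with the clip tab (411,311), oil (291,162), holder (380,207), spanner (268,280). Top: blue vice (240,212), rack (412,215). I choose the blue vice and the wooden rack; close crop next.

Run:
```python
from h import *
s=cv2.imread("pics/side0.png");t=cv2.imread("pics/top0.png")
def c(i,x,y,w,h):
    return cv2.resize(i[y:y+h,x:x+w],(400,300),interpolation=cv2.INTER_CUBIC)
# s vice: x 205..305,y165..240 (x4); t vice: 205..305,170..245; s rack 370..450,290..360 ; t rack
cv2.imwrite("pics/c0.png",np.vstack([np.hstack([c(s,205,165,100,75),c(t,205,172,100,75)]),np.hstack([c(s,372,293,80,60),c(t,390,197,48,36)])]))
```

```text
(no output)
```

View pics/c0.png

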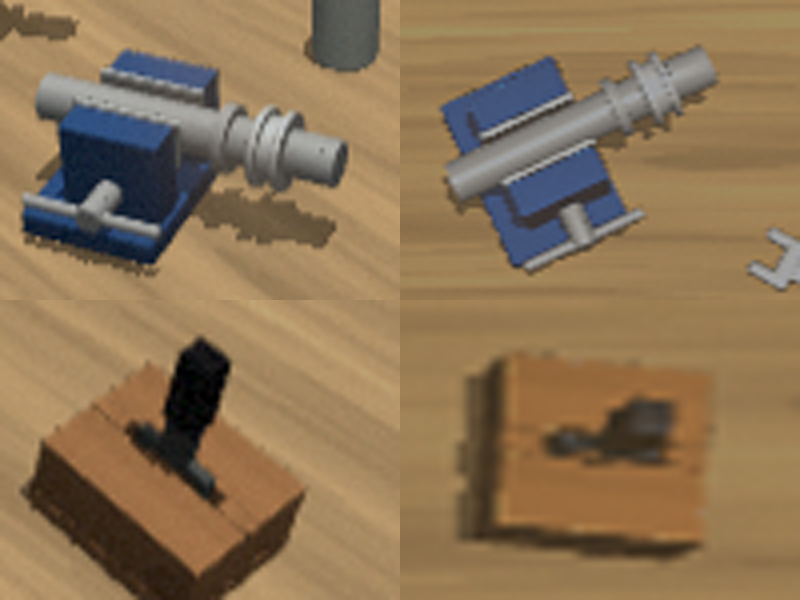

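Run:
```python
from h import *
np.set_printoptions(precision=1,suppress=True)
a=atz("top",281.5,187.2,60);b=atz("top",218.7,217.2,60)
print("end",a,"rear",b,"yaw",np.degrees(np.arctan2(*(a-b)[1::-1])),np.linalg.norm(a-b))
print("tri end",tri(("top",281.5,187.2),("side",205+337/4,165+163/4)))
# rack top corners crop tr: scale 400/48
k=48/400
C=[(505,355),(715,375),(700,540),(497,522)]
P=np.array([atz("top",390+(x-400)*k,197+(y-300)*k,36) for x,y in C]);print("rack top",P,P.mean(0))
S=[(42,442),(150,365),(303,492),(195,578)]
Q=np.array([atz("side",372+x/5,293+(y-300)/5,36) for x,y in S]);print("rack side",Q,Q.mean(0))
print("tab top tri",tri(("side",372+203/5,293+52/5),("top",390+250*k,197+113*k)))
# vice base/top corners from side crop bottoms
for n,u,v in [("side",205+25/4,165+235/4),("side",205+155/4,165+262/4),("top",205+120/4,172+268/4),("top",205+45/4,172+105/4),("top",205+155/4,172+57/4)]:
    print(n,atz(n,u,v,0),atz(n,u,v,76))
```

```text
end [567.4  61.2  60. ] rear [485.1 236.8  60. ] yaw -64.90451727632133 193.8583823153085
tri end (array([567.9,  61.7,  54.9]), [np.float64(0.7554648873628371), np.float64(0.7554648873627351)])
rack top [[ 519.1 -281.7   36. ]
 [ 510.9 -352.8   36. ]
 [ 454.2 -343.6   36. ]
 [ 461.6 -275.4   36. ]] [ 486.5 -313.4   36. ]
rack side [[ 458.2 -278.7   36. ]
 [ 516.4 -286.    36. ]
 [ 506.6 -354.2   36. ]
 [ 449.  -346.9   36. ]] [ 482.5 -316.4   36. ]
tab top tri (array([ 488.1, -313.5,   90.9]), [np.float64(0.20962692047013742), np.float64(0.2096269204700515)])
side [427.9 194.3   0. ] [377.9 113.6  76. ]
side [469.4 118.8   0. ] [414.4  47.1  76. ]
top [431.1 197.4   0. ] [421.5 190.1  76. ]
top [551.8 252.1   0. ] [535.5 241.8  76. ]
top [586.3 171.7   0. ] [568.2 165.8  76. ]
```

The crop shows the blue vice with collar, pulley (standing off from the collar) and the free shaft end, and the clip standing alone in the rack slot, leaning little. First the pulley: I'll straddle the shaft with the fingers just outside it.

Emit:
servo_tool(series="28 -38 -3 0 0 -3.5 38;28 -38 -3 0 0 -3.5 38;28 -38 -3 0 0 -3.5 38;28 -38 -3 0 0 -3.5 38;28 -38 -3 0 0 -3.5 38;28 -38 -3 0 0 -3.5 38;28 -38 -3 0 0 -3.5 38;28 -38 -3 0 0 -3.5 38;28 -38 -3 0 0 -3.5 38;28 -38 -3 0 0 -3.5 38;28 -38 -3 0 0 -3.5 38;28 -38 -3 0 0 -3.5 38;28 -38 -3 0 0 -3.5 38;28 -38 -3 0 0 -3.5 38;0 0 0 0 0 0 38", squeeze=15)

```text
time: 1.6
position: [565.3, 44.7, 213.0]
orientation: [[-0.402, 0.916, -0.002], [0.916, 0.402, 0.001], [0.002, -0.002, -1.0]]
wrist_force: [-1.6, 0.7, -0.6]
gripper_width: 37.8
```

Emit:
servo_tool(series="-1 13 0 0 0 1 38;-1 13 -20 0 0 0.4 38;0 0 -30 0 0 0 38;0 0 -30 0 0 0 38;0 0 -20 0 0 0 38;0 0 0 0 0 0 38")

```text
time: 2.2
position: [559.8, 83.5, 110.1]
orientation: [[-0.438, 0.899, -0.003], [0.899, 0.438, 0.009], [0.009, 0.001, -1.0]]
wrist_force: [0.7, 0.3, 0.5]
gripper_width: 37.8
```

Run:
```python
from h import *
np.set_printoptions(precision=1,suppress=True)
o=bot.observe();print(o["position"],o["orientation"])
s=bot.read_camera("side");t=bot.read_camera("top")
cv2.imwrite("pics/s1.png",s);cv2.imwrite("pics/t1.png",t)
c=lambda i,x,y:cv2.resize(i[y:y+100,x:x+80],(400,500),interpolation=cv2.INTER_CUBIC)
cv2.imwrite("pics/c1.png",np.hstack([c(s,240,140),c(t,230,150)]))
```

```text
[559.8  83.5 110.1] [[-0.4  0.9 -0. ]
 [ 0.9  0.4  0. ]
 [ 0.   0.  -1. ]]
```

View pics/c1.png

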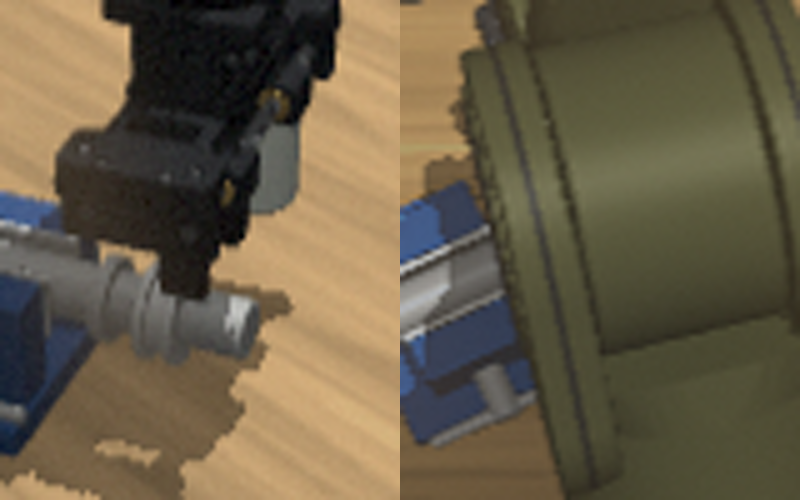

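The crop shows the fingers above the shaft, still partly over the pulley (they need ~13 mm more toward the free end); the top view is blocked by the arm.

Emit:
servo_tool(series="2 -7 0 0 0 -1 38;2 -6 0 0 0 0 38;0 0 0 0 0 0 38;0 0 0 0 0 0 38")

```text
time: 2.7
position: [568.2, 70.2, 116.7]
orientation: [[-0.421, 0.907, 0.008], [0.907, 0.421, 0.011], [0.006, 0.012, -1.0]]
wrist_force: [-0.3, -0.0, 0.7]
gripper_width: 37.7
```

Emit:
servo_tool(series="-3 0 -3 0 0 0 38;-1 0 0 0 0 0 38;0 0 0 0 0 0 38;0 0 0 0 0 0 38;0 0 0 0 0 0 38")

```text
time: 3.2
position: [563.9, 70.1, 114.0]
orientation: [[-0.421, 0.907, 0.009], [0.907, 0.421, 0.011], [0.006, 0.013, -1.0]]
wrist_force: [0.1, 0.8, -0.6]
gripper_width: 38.2
```

Emit:
servo_tool(series="-0.5 0 -8 -0.6 0.5 0 38;0 0 -8 0 0 0 38;0 0 -8 0 0 0 38;0 0 -8 0 0 0 38;0 0 -6 0 0 0 38;0 0 -2 0 0 0 38;0 0 0 0 0 0 38;0 0 0 0 0 0 38")

```text
time: 4.0
position: [562.7, 70.3, 69.0]
orientation: [[-0.421, 0.907, -0.003], [0.907, 0.421, -0.001], [0.0, -0.003, -1.0]]
wrist_force: [-0.5, -0.3, 0.6]
gripper_width: 37.9
```

Emit:
servo_tool(series="-0.85 1.8 0 0 0 0 38;-0.85 1.8 0 0 0 0 38;-0.85 1.8 0 0 0 0 38;-0.85 1.8 0 0 0 0 38;-0.85 1.8 0 0 0 0 38;-0.85 1.8 0 0 0 0 38;-0.85 1.8 0 0 0 0 38;-0.85 1.8 0 0 0 0 38")

```text
time: 4.8
position: [557.4, 83.2, 70.4]
orientation: [[-0.42, 0.908, 0.002], [0.908, 0.42, -0.003], [-0.004, 0.0, -1.0]]
wrist_force: [0.8, -2.1, -1.1]
gripper_width: 38.1
```

Emit:
servo_tool(series="-0.85 1.8 0 0 0 0 38;-0.85 1.8 0 0 0 0 38;-0.85 1.8 0 0 0 0 38;-0.85 1.8 0 0 0 0 38;-0.85 1.8 0 0 0 0 38")

```text
time: 5.3
position: [553.2, 92.3, 70.4]
orientation: [[-0.419, 0.908, 0.003], [0.908, 0.419, -0.004], [-0.005, 0.001, -1.0]]
wrist_force: [1.1, -2.5, -0.9]
gripper_width: 37.7
```

Emit:
servo_tool(series="-0.85 1.8 0 0 0 0 38;-0.85 1.8 0 0 0 0 38")

```text
time: 5.5
position: [551.5, 95.1, 70.5]
orientation: [[-0.418, 0.908, 0.003], [0.908, 0.418, -0.006], [-0.006, 0.0, -1.0]]
wrist_force: [2.2, -6.5, -1.1]
gripper_width: 38.0
```

Emit:
servo_tool(series="-0.85 1.8 0 0 0 0 38")

```text
time: 5.6
position: [551.4, 95.1, 70.5]
orientation: [[-0.417, 0.909, 0.004], [0.909, 0.417, -0.008], [-0.009, 0.001, -1.0]]
wrist_force: [4.2, -7.6, -1.8]
gripper_width: 38.3
```

Emit:
servo_tool(series="-0.85 1.8 0 0 0 0 38")

```text
time: 5.7
position: [551.4, 95.1, 70.6]
orientation: [[-0.415, 0.91, 0.006], [0.91, 0.415, -0.01], [-0.012, 0.001, -1.0]]
wrist_force: [3.0, -5.4, -1.7]
gripper_width: 37.9
```

The pulley is home (force rises, motion stops at TCP 551.4, 95.1). Back off a little and close gently on the shaft to measure its lateral centre.

Emit:
servo_tool(series="1.7 -3.6 0 0.5 0.4 0 38;1.7 -3.6 0 0 0 0 38;0 0 0 0 0 0 28;0 0 0 0 0 0 28;0 0 0 0 0 0 28;0 0 0 0 0 0 28;0 0 0 0 0 0 28;0 0 0 0 0 0 28;0 0 0 0 0 0 28", squeeze=6)

```text
time: 6.6
position: [552.5, 88.7, 70.3]
orientation: [[-0.416, 0.909, -0.006], [0.909, 0.416, -0.0], [0.002, -0.006, -1.0]]
wrist_force: [0.4, -2.0, -0.4]
gripper_width: 29.7
```

Emit:
servo_tool(series="0 0 0 0 0 0 44;0 0 0 0 0 0 44;0 0 25 0 0 0 44;0 0 30 0 0 0 44;0 0 25 0 0 0 44;0 0 10 0 0 0 44", squeeze=8)

```text
time: 7.2
position: [551.5, 93.6, 161.3]
orientation: [[-0.42, 0.907, -0.009], [0.907, 0.42, 0.005], [0.008, -0.006, -1.0]]
wrist_force: [0.4, 0.2, 0.2]
gripper_width: 44.1
```

Emit:
servo_tool(series="-4 -25 0 0 0 -7.6 44;-4 -25 0 0 0 -7.6 44;-4 -25 0 0 0 -7.6 44;-4 -25 0 0 0 -7.6 44;-4 -25 0 0 0 -7.6 44;-4 -25 0 0 0 -7.6 44;-4 -25 0 0 0 -7.6 44;-4 -25 0 0 0 -7.6 44;-4 -25 0 0 0 -7.6 44;-4 -25 0 0 0 -7.6 44;-4 -25 0 0 0 -7.6 44;-4 -25 0 0 0 -7.6 44;-4 -25 0 0 0 -7.6 44;-4 -25 0 0 0 -7.6 44;-4 -25 0 0 0 -7.6 44;-4 -15 0 0 0 -7.6 44;0 0 0 0 0 0 44;0 0 0 0 0 0 44")

```text
time: 9.0
position: [485.3, -299.8, 154.9]
orientation: [[0.982, -0.186, 0.012], [-0.186, -0.983, -0.001], [0.012, -0.001, -1.0]]
wrist_force: [-0.4, 0.6, 0.6]
gripper_width: 44.0
```

Emit:
servo_tool(series="1 -7 -15 0 0.7 3.4 44;1 -7 -15 0 0 0 44;0 0 -3 0 0 0 44;0 0 0 0 0 0 44;0 0 0 0 0 0 44")

```text
time: 9.5
position: [489.2, -308.2, 119.4]
orientation: [[0.993, -0.114, -0.0], [-0.114, -0.993, 0.005], [-0.001, -0.005, -1.0]]
wrist_force: [0.1, 0.6, 0.4]
gripper_width: 44.2
```

Run:
```python
from h import *
np.set_printoptions(precision=3,suppress=True)
o=bot.observe();print(o["position"],o["orientation"])
s=bot.read_camera("side");t=bot.read_camera("top")
cv2.imwrite("pics/s2.png",s);cv2.imwrite("pics/t2.png",t)
p=proj("side",o["position"]+np.array([0,0,-22]));print("tip side px",p)
c=lambda i,x,y:cv2.resize(i[y:y+100,x:x+80],(400,500),interpolation=cv2.INTER_CUBIC)
cv2.imwrite("pics/c2.png",np.hstack([c(s,370,265),c(t,375,165)]))
```

```text
[ 489.229 -308.163  119.358] [[ 0.993 -0.114 -0.   ]
 [-0.114 -0.993  0.005]
 [-0.001 -0.005 -1.   ]]
tip side px [[411.08  298.761]]
```

View pics/c2.png

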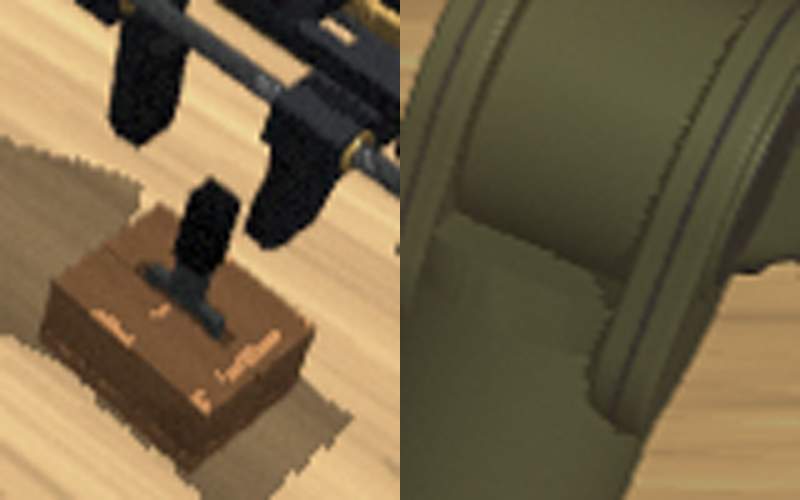

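The fingers straddle the tab along the clip's width, tips' midpoint near the tab top at (212,190) in the crop; top view blocked. Descend, centre it across y with a light squeeze.

Emit:
servo_tool(series="0 -4 -9 0 0 0 44;0 0 -10 0 0 0 44;0 0 -10 0 0 0 44;0 0 -7 0 0 0 44;0 0 0 0 0 0 44;0 0 0 0 0 0 12;0 0 0 0 0 0 12;0 0 0 0 0 0 12;0 0 0 0 0 0 12;0 0 0 0 0 0 12;0 0 0 0 0 0 12", squeeze=5)

```text
time: 10.7
position: [489.8, -312.8, 81.5]
orientation: [[0.993, -0.114, 0.002], [-0.114, -0.993, 0.003], [0.001, -0.004, -1.0]]
wrist_force: [-0.1, 0.0, 0.8]
gripper_width: 13.6
```

Emit:
servo_tool(series="0 0 0 0 0 0 44;0 0 0 0 0 0 44;0 0 0 0 0 0 44;0 0 0 0 0 8 44;0 0 0 0 0 8.2 44;0 0 0 0 0 8.2 44;0 0 0 0 0 8.2 44;0 0 0 0 0 8.2 44;0 0 0 0 0 8.2 44;0 0 0 0 0 8.2 44;0 0 0 0 0 8.2 44;0 0 0 0 0 8.2 44;0 0 0 0 0 8.2 44;0 0 0 0 0 8 44;0 0 0 0 0 0 44;0 0 0 0 0 0 44")

```text
time: 12.3
position: [489.3, -314.2, 82.0]
orientation: [[0.058, 0.998, -0.002], [0.998, -0.058, 0.0], [-0.0, -0.002, -1.0]]
wrist_force: [0.2, 0.6, 0.8]
gripper_width: 44.1
```

Emit:
servo_tool(series="0 1 0 0 0 -3.8 44;0 0.4 -1 0 0 0 44;0 0 0 0 0 0 44;0 0 0 0 0 0 10;0 0 0 0 0 0 10;0 0 0 0 0 0 10;0 0 0 0 0 0 10;0 0 0 0 0 0 10;0 0 0 0 0 0 10;0 0 0 0 0 0 10", squeeze=5)

```text
time: 13.3
position: [488.8, -312.9, 80.8]
orientation: [[0.132, 0.991, -0.003], [0.991, -0.132, -0.0], [-0.001, -0.003, -1.0]]
wrist_force: [0.5, -0.6, 0.8]
gripper_width: 12.1
```

Gripped across the thin way (12.1 mm). Firm up and lift.

Emit:
servo_tool(series="0 0 0 0 0 0 8;0 0 0 0 0 0 8;0 0 3 0 0 0 8;0 0 5 0 0 0 8;0 0 8 0 0 0 8;0 0 12 0 0 0 8;0 0 18 0 0 0 8;0 0 25 0 0 0 8;0 0 25 0 0 0 8;0 0 5 0 0 0 8;0 0 0 0 0 0 8", squeeze=35)

```text
time: 14.4
position: [488.9, -313.0, 190.4]
orientation: [[0.132, 0.991, -0.0], [0.991, -0.132, -0.002], [-0.002, 0.0, -1.0]]
wrist_force: [-0.5, 0.2, -0.6]
gripper_width: 11.6
```

Emit:
servo_tool(series="2 12 0 0 0 -2 8;3.6 25 0 0 0 -3.4 8;3.6 25 0 0 0 -3.4 8;3.6 25 0 0 0 -3.4 8;3.6 25 0 0 0 -3.4 8;3.6 25 0 0 0 -3.4 8;3.6 25 0 0 0 -3.4 8;3.6 25 0 0 0 -3.4 8;3.6 25 0 0 0 -3.4 8;3.6 25 0 0 0 -3.4 8;3.6 25 0 0 0 -3.4 8;3.6 25 0 0 0 -3.4 8;3.6 25 0 0 0 -3.4 8;3.6 25 0 0 0 -3.4 8;3.6 25 0 0 0 -3.4 8;3.6 25 0 0 0 -3.4 8;2 12 0 0 0 -3 8;2 5 0 0 0 -2 8;0 0 0 0 0 0 8;0 0 0 0 0 0 8")

```text
time: 16.4
position: [536.4, 108.2, 170.9]
orientation: [[0.927, 0.375, -0.033], [0.375, -0.927, 0.007], [-0.028, -0.019, -0.999]]
wrist_force: [-0.8, -0.1, -0.4]
gripper_width: 11.6
```

Emit:
servo_tool(series="4 -4 2 -0.4 -1.9 2.6 8;4 -3 0 0 0 0 8;3 -2 0 0 0 0 8;0 0 0 0 0 0 8;0 0 0 0 0 0 8;0 0 0 0 0 0 8")

```text
time: 17.0
position: [547.2, 95.3, 171.6]
orientation: [[0.911, 0.413, -0.003], [0.413, -0.911, -0.003], [-0.004, 0.001, -1.0]]
wrist_force: [0.6, -0.3, -0.5]
gripper_width: 11.7
```

Run:
```python
from h import *
np.set_printoptions(precision=3,suppress=True)
o=bot.observe();print(o["position"],o["orientation"],o["wrist_force"])
s=bot.read_camera("side")
cv2.imwrite("pics/s3.png",s)
p=o["position"]
print("eye px",proj("side",p+[0,0,-54]),"feet",proj("side",p+[0,0,-73]), "target groove centre top", proj("side",[547.6,98.9,70]))
cv2.imwrite("pics/c3.png",cv2.resize(s[130:230,220:320],(600,600),interpolation=cv2.INTER_CUBIC))
```

```text
[547.182  95.298 171.598] [[ 0.911  0.413 -0.003]
 [ 0.413 -0.911 -0.003]
 [-0.004  0.001 -1.   ]] [ 0.582 -0.261 -0.47 ]
eye px [[273.418 181.45 ]] feet [[273.476 188.232]] target groove centre top [[272.657 197.43 ]]
```

View pics/c3.png

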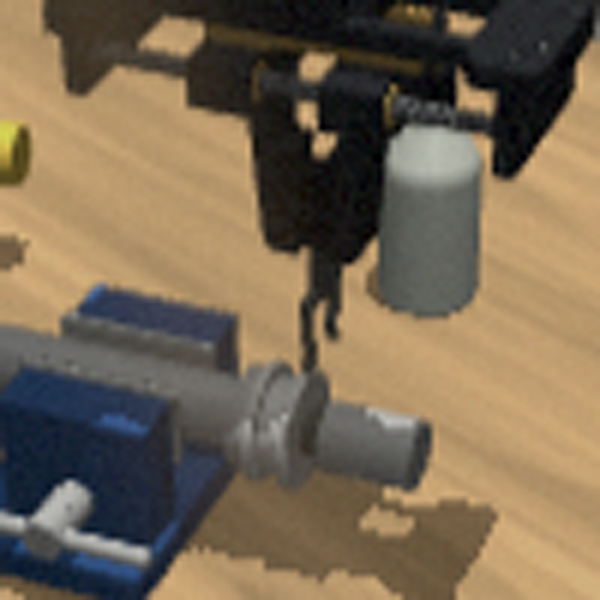

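The crop shows the pulley against its collar, the groove open just outside it (dark ring at (318,430)), the clip hanging upright above. Align by (0.5, 3.5) mm and descend gently.

Emit:
servo_tool(series="0.5 2 -2 0 0.2 0 8;0 1.5 -2 0 0 0 8;0 0 -2 0 0 0 8;0 0 0 0 0 0 8;0 0 0 0 0 0 8;0 0 0 0 0 0 8")

```text
time: 17.65
position: [547.4, 99.9, 164.8]
orientation: [[0.91, 0.414, -0.008], [0.414, -0.91, -0.003], [-0.008, -0.001, -1.0]]
wrist_force: [-0.0, -0.0, -0.8]
gripper_width: 11.7
```

Emit:
servo_tool(series="0.4 -0.9 -1 0 -0.4 0 8;0 0 -2 0 0 0 8;0 0 -2 0 0 0 8;0 0 -1 0 0 0 8;0 0 0 0 0 0 8")

```text
time: 18.15
position: [547.7, 98.8, 158.4]
orientation: [[0.91, 0.414, -0.0], [0.414, -0.91, -0.003], [-0.001, 0.002, -1.0]]
wrist_force: [-0.8, -0.2, -0.7]
gripper_width: 11.6
```

Emit:
servo_tool(series="0 0 -2 0 0 0 8;0 0 -2 0 0 0 8;0 0 -2 0 0 0 8;0 0 -2 0 0 0 8;0 0 0 0 0 0 8")

```text
time: 18.65
position: [547.8, 98.7, 149.6]
orientation: [[0.91, 0.414, -0.0], [0.414, -0.91, -0.003], [-0.001, 0.002, -1.0]]
wrist_force: [-0.7, 0.0, -1.1]
gripper_width: 11.5
```

Past the pulley rim freely. Go on down toward plain-shaft height (TCP ≈142), then the groove (≈130).

Emit:
servo_tool(series="0 0 -1.5 0 0 0 8;0 0 -1.5 0 0 0 8;0 0 -1.5 0 0 0 8;0 0 -1 0 0 0 8")

```text
time: 19.05
position: [547.9, 98.8, 143.8]
orientation: [[0.91, 0.414, 0.0], [0.414, -0.91, -0.003], [-0.001, 0.003, -1.0]]
wrist_force: [-0.1, 0.2, -0.8]
gripper_width: 11.8
```

Emit:
servo_tool(series="0 0 -1.5 0 0 0 8;0 0 -1.5 0 0 0 8")

```text
time: 19.25
position: [548.0, 98.8, 140.6]
orientation: [[0.91, 0.414, 0.0], [0.414, -0.91, -0.003], [-0.001, 0.003, -1.0]]
wrist_force: [-0.2, -0.1, -0.1]
gripper_width: 11.8
```

Emit:
servo_tool(series="0 0 -1.5 0 0 0 8;0 0 -1.5 0 0 0 8")

```text
time: 19.45
position: [548.0, 98.8, 137.3]
orientation: [[0.91, 0.414, 0.0], [0.414, -0.91, -0.003], [-0.001, 0.003, -1.0]]
wrist_force: [-0.6, -0.6, -0.5]
gripper_width: 11.9
```

It is in the groove (below plain-shaft height with no force). Continue to the groove floor.

Emit:
servo_tool(series="0 0 -1.5 0 0 0 8;0 0 -1.5 0 0 0 8;0 0 -1.5 0 0 0 8")

```text
time: 19.75
position: [547.9, 98.7, 132.4]
orientation: [[0.91, 0.414, 0.0], [0.414, -0.91, -0.003], [-0.001, 0.003, -1.0]]
wrist_force: [-1.2, -0.1, 0.4]
gripper_width: 11.6
```

Emit:
servo_tool(series="0 0 -1.5 0 0 0 8;0 0 -1.5 0 0 0 8")

```text
time: 19.95
position: [548.2, 98.5, 130.2]
orientation: [[0.91, 0.414, 0.001], [0.414, -0.91, -0.002], [-0.0, 0.003, -1.0]]
wrist_force: [-2.2, -0.5, 9.7]
gripper_width: 11.5
```

Emit:
servo_tool(series="0 0 -2 0 0 0 8;0 0 -2 0 0 0 8")

```text
time: 20.15
position: [548.9, 98.1, 128.4]
orientation: [[0.911, 0.413, 0.003], [0.413, -0.911, -0.001], [0.002, 0.003, -1.0]]
wrist_force: [-2.3, -1.1, 10.4]
gripper_width: 11.9
```

Emit:
servo_tool(series="-0.3 0 -2 0 0 0 8;-0.3 0 -2 0 0 0 8")

```text
time: 20.35
position: [548.7, 97.0, 126.5]
orientation: [[0.911, 0.412, 0.005], [0.412, -0.911, -0.001], [0.004, 0.003, -1.0]]
wrist_force: [-1.1, 0.6, 7.5]
gripper_width: 11.8
```

Emit:
servo_tool(series="-0.3 0 -2 0 0 0 8;-0.3 0 -2 0 0 0 8")

```text
time: 20.55
position: [548.3, 96.9, 123.8]
orientation: [[0.911, 0.412, 0.006], [0.412, -0.911, -0.001], [0.005, 0.003, -1.0]]
wrist_force: [-0.8, -0.9, 3.2]
gripper_width: 11.8
```

Emit:
servo_tool(series="0 0.2 -2 0 0 0 8;0 0.2 -2 0 0 0 8")

```text
time: 20.75
position: [548.0, 97.1, 119.5]
orientation: [[0.911, 0.411, 0.006], [0.411, -0.911, -0.001], [0.005, 0.003, -1.0]]
wrist_force: [-0.4, 0.4, -2.3]
gripper_width: 11.5
```

Emit:
servo_tool(series="0 0.2 -2 0 0 0 8;0 0.2 -2 0 0 0 8")

```text
time: 20.95
position: [547.7, 97.6, 114.2]
orientation: [[0.911, 0.412, 0.005], [0.412, -0.911, -0.001], [0.004, 0.003, -1.0]]
wrist_force: [-1.0, -0.2, 8.7]
gripper_width: 11.4
```

Emit:
servo_tool(series="0 0 -1.5 0 0 0 8;0 0 -1.5 0 0 0 8")

```text
time: 21.15
position: [548.1, 97.5, 113.7]
orientation: [[0.912, 0.411, 0.006], [0.411, -0.912, 0.0], [0.005, 0.002, -1.0]]
wrist_force: [-6.2, 0.0, 19.9]
gripper_width: 11.5
```

The force dipped negative (snap) and then it stopped at TCP 113.7 (expected 114). Relax, open, and lift away.

Emit:
servo_tool(series="0 0 0 0 0 0 8;0 0 0 0 0 0 8;0 0 0 0 0 0 30;0 0 0 0 0 0 30;0 0 0 0 0 0 30;0 0 0 0 0 0 30;0 0 6 0 0 0 30;0 0 15 0 0 0 30;0 0 25 0 0 0 30;0 0 30 0 0 0 30;0 0 30 0 0 0 30;0 -20 5 0 0 0 30;0 -20 0 0 0 0 30;0 0 0 0 0 0 30;0 0 0 0 0 0 30")

```text
time: 22.65
position: [548.4, 58.0, 231.8]
orientation: [[0.911, 0.412, 0.008], [0.412, -0.911, 0.002], [0.008, 0.002, -1.0]]
wrist_force: [-0.8, 0.6, -0.8]
gripper_width: 29.9
```

Run:
```python
from h import *
s=bot.read_camera("side");t=bot.read_camera("top")
print(bot.observe()["wrist_force"],bot.observe()["time"])
c=lambda i,x,y:cv2.resize(i[y:y+90,x:x+80],(400,450),interpolation=cv2.INTER_CUBIC)
cv2.imwrite("pics/c4.png",np.hstack([c(s,230,150),c(t,215,160)]))
```

```text
[-0.19077243  0.17075401  0.01427171] 22.75
```

View pics/c4.png

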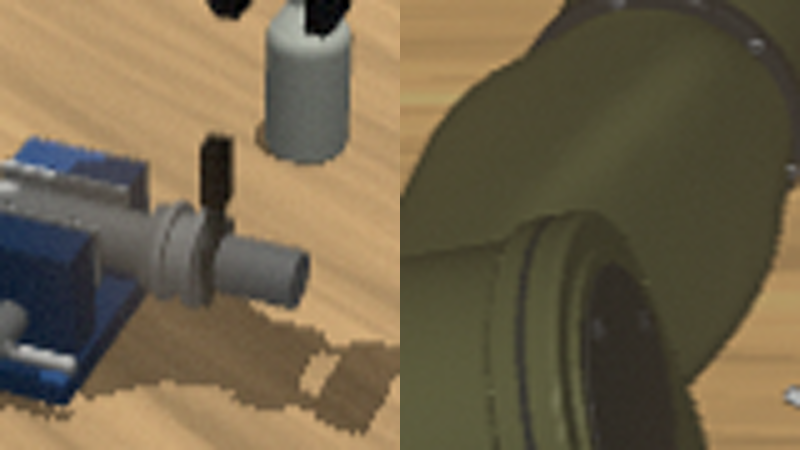

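The crop shows the clip upright in the groove right beside the home pulley, tab top at about (273,177), gripper clear; the oil bottle is in place. One numeric check, then hand in.

Run:
```python
from h import *
print(proj("side",[[548,97.7,128],[548,97.7,144]]))
bot.finish_job()
```

```text
[[272.93032484 177.12291894]
 [272.8748237  171.20687645]]
the job is handed in; nothing more can be done
```

The pulley is back against its shoulder and the clip is snapped into the groove beside it and released. I handed the job in at about 23 s of the 69 s allowed; no verdict is reported back.

- **Pulley:** I slid it in with the fingers on either side of the shaft. It moved at about 2.5–3 N, then stopped dead as the force rose to about 8 N. That position told me where the groove was, and closing the fingers lightly on the shaft gave me its centre line.
- **Clip:** I centred it in the gripper in both directions and lowered it into the groove, where it met no resistance at plain-shaft height. It spread at about 10 N and snapped, then stopped at tool height 113.7 mm, where about 114 was expected. The peak push at the end was about 20 N vertically and 6 N sideways, under the 25 N limit.
- **Last checks:** In the final side picture the tab top is at (273.4, 177), and (272.9, 177.1) is what a fully home clip should give. The clip stands upright against the home pulley, and the gripper is clear with no force on the wrist.
- **Not confirmed:** The arm blocked the top camera at the end, so the lateral and pulley checks rest on contact readings and the side view only. I saw the oil bottle in place but did not re-measure the bystanders. The tool also drifted about 2 mm along the shaft during the push; the clip stayed in the groove.

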